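# Roll down the fuselage planking

## Robot

A 6-joint arm with a two-finger parallel gripper is mounted at the origin on the work surface. World frame = base frame: x ahead of the robot, y to its left, z up, the work surface at z = 0. Lengths are in mm, angles in rad, forces in N, time in s.
With the tool pointing down it reaches from about 400 to 925 mm from the base axis. Payload 12.5 kg.
Tool frame: the origin (TCP) lies between the finger pads; the fingertips stand 11 mm ahead of it and the grasp point (between the pads) lies 8 mm behind it (env.tip_extent is the distance from the TCP to the fingertips, in mm); x points along the fingers, z is the direction in which the jaws open and shut, and the axes are right-handed (so a half turn about x gives the same grasp; the last joint's range is limited). The gripper opens to 95 mm and grips with 3 to 60 N. Pads are 20 mm wide; open, the fingers measure 119 mm over their backs; the gripper's body (75 mm by 180 mm) begins 59 mm behind the grasp point.
Start: joints at [-1.432, 0.491, 1.559, -0, 1.092, -0.106], TCP at [151.499, -606.378, 225.661] pointing down, gripper open.
Joint ranges: [-3.1, 3.1], [-0.84, 2.19], [0.05, 2.79], [-1.13, 4.28], [0.06, 2.93], [-2.69, 2.69]. Speed limits (rad/s): [2.22, 2.22, 2.79, 3.14, 3.14, 3.14].

## Interface

Orientations are given as [roll, pitch, yaw] about the fixed x, y, z axes, in that order (R = Rz(yaw) Ry(pitch) Rx(roll)).
In Python, from cell import status, imaging, env gives the robot as it stands. The module is installed in compiled form; this text tells all that it offers.
- The arm moves only by the tool apply_moves, never from a script. Its argument "increments" is a list of rows, each a list of 5 numbers: the closure, from 0 (fully open) to 1 (shut), then the shift along the tool's x, y, z in mm, then the turn about the tool's x in degrees. A call has 1 to 10 rows; each row shifts and turns the commanded pose from where the row before left it, along the tool's axes as they then stand; what a row does not reach is not made up. A row lasts 1/10 s, in which the tool goes at most 50 mm and 8.59 degrees, less where a joint would pass 70% of its speed; a pose out of reach is approached as far as the arm can. A call with a gripper value outside its range is refused whole. The fingers move at their own pace and stop on an object; the grip force is fixed at half the most. Time passes only in rows, so rows that do not move let the fingers close. It gives the time, the measured TCP pose, the force and the opening at its end, in the units of the state.
- status.state(): the state, without advancing time (a new reading comes with each control period).
- imaging.read_camera(name): name is "side" or "top"; returns a dict with "pixels" (400x640x3 uint8, red, green, blue), "fovy" (degrees; the focal length in pixels is half the picture's height over the tangent of half this angle, whatever the lens; pixels are square), "cx", "cy" (the principal point, pixels), "distortion" ([k1, k2, p1, p2, k3] as OpenCV has them; the pictures are not rectified), "R" (3x3) and "t" (3): a world point X has camera coordinates R X + t. Camera axes: x right, y down, z forward; pixel columns grow to the right and rows downward; lengths in mm; the calibration is good to about 2 mm. A picture is of the moment at which its call begins. There is no depth.
- env.job_done(): hands the job in, once; it reports no verdict.
The state is a dict: "t": time; "joints": joint angles; "qvel": joint speeds; "tau": joint torques, N m; "eef_pos": TCP position; "tcp_rot": TCP orientation; "ft_force": force on the tool from outside, world axes, zero at the start; "moment": the same for the moment, N m; "opening": opening from 0.0 (shut) to 1.0 (fully open).
Only numpy, scipy, OpenCV 4.12 (cv2) and the standard library are available. Lean on these libraries where they do the work, as an engineer would, in place of code of your own. Each camera call takes 0.05 s, during which the arm holds its last target. There are 200 camera calls.

## Task

Take the small red-framed hand roller out of its blue stand and roll it along the model fuselage, from one end to the other, with a steady downward push of about 10 N, so that all six loose balsa planks go down flush with the fuselage sides; then set the roller back in its stand, upright, without dropping it. Use only the roller on the fuselage, never press it with more than 25 N, which would crush the balsa, and leave the other things on the table where they are.

Things in the scene. Friction and masses are not known exactly. Their poses are not given: they have to be found in the camera images.
- jig: Fixed plywood board 270 x 130 x 12 mm carrying the model fuselage, a balsa box 216 mm long (along x) and 84 mm wide (along y), centred on the board; it stands firm under the roller. Origin: centre of the board's underside, on the table; x along the fuselage, y across it, z up. Six cross-grain planks, each 31 (x) x 73 mm (y), close its upper side, between two 5 mm side walls.
- deck (a point): Point fixed to the jig, 74.5 mm above the table over its middle; axes as the jig's. Flush level (tops of the side walls and of the 11 mm end blocks at either end) is within 10 mm of this height at mid-length, as the fuselage was packed up by hand, and it slopes along x by up to 0.06 rad either way (4.8 mm at the outermost planks). Neither is measured: find the surface by feel.
- roller: Loose hand roller, 0.3 to 0.55 kg, rolling along its own x. Origin: lowest point of the drum at mid width; z up through the handle, y along the axle. Black rubber drum, 40 mm in diameter, 56 mm wide (axle 20 mm above the origin), in a red fork under a red plate 72 (x) x 74 (y) x 8 mm, whose underside is 46 mm above the origin.
- handle (a point): Point on the roller's axis 90 mm above its origin, inside its dark wooden handle block, 28 mm (x) x 44 mm (y), which rises from the red plate at 54 mm to 110 mm above the roller's origin; axes as the roller's. Grip it from above, across its 28 mm.
- stand: Fixed blue stand, base 96 x 120 x 6 mm; origin at the centre of its underside, on the table. The roller hangs in it upright, its axle along the stand's y, either way round: its red plate rests on the tops of the walls at the x sides, its origin then 10 mm above the table, over the stand's origin.
- well (a point): Centre of the mouth of the stand's well, 56 mm above the table; axes as the stand's. The well is 50 mm (x) by 84 mm (y); walls 13 mm thick at the x sides, 6 mm at the y sides. The roller has some 5 mm of play each way in x and 7 mm in y.
- drum (a joint): Turn of the roller's drum in its fork, rad, either sign; free to turn without end; 1 rad is 20 mm of rolling.
- plank0 (a joint): Plank 1 of 6, at x = -80 mm on the fuselage: how far it has been pressed down, m. 0 to 0.0008 at the start (about 4 mm proud of the side walls), 0.004 is flush. It resists with 4 to 6 N, goes down only under more than that, and stays where it is left.
- plank1 (a joint): Plank 2 of 6, at x = -48 mm on the fuselage: how far it has been pressed down, m. 0 to 0.0008 at the start (about 4 mm proud of the side walls), 0.004 is flush. It resists with 4 to 6 N, goes down only under more than that, and stays where it is left.
- plank2 (a joint): Plank 3 of 6, at x = -16 mm on the fuselage: how far it has been pressed down, m. 0 to 0.0008 at the start (about 4 mm proud of the side walls), 0.004 is flush. It resists with 4 to 6 N, goes down only under more than that, and stays where it is left.
- plank3 (a joint): Plank 4 of 6, at x = 16 mm on the fuselage: how far it has been pressed down, m. 0 to 0.0008 at the start (about 4 mm proud of the side walls), 0.004 is flush. It resists with 4 to 6 N, goes down only under more than that, and stays where it is left.
- plank4 (a joint): Plank 5 of 6, at x = 48 mm on the fuselage: how far it has been pressed down, m. 0 to 0.0008 at the start (about 4 mm proud of the side walls), 0.004 is flush. It resists with 4 to 6 N, goes down only under more than that, and stays where it is left.
- plank5 (a joint): Plank 6 of 6, at x = 80 mm on the fuselage: how far it has been pressed down, m. 0 to 0.0008 at the start (about 4 mm proud of the side walls), 0.004 is flush. It resists with 4 to 6 N, goes down only under more than that, and stays where it is left.
- pin_tray: Clear tray 85 x 110 x 30 mm with pins; origin at the centre of its underside; a bystander, to be left alone.
- glue_red: Red glue bottle, 34 mm thick, 100 mm tall; origin at the centre of its underside; a bystander, to be left alone.
- glue_blue: Blue glue bottle, 34 mm thick, 100 mm tall; origin at the centre of its underside; a bystander, to be left alone.
- sanding_block: Cork sanding block 60 x 100 x 33 mm; origin at the centre of its underside; a bystander, to be left alone.
- propeller: Small wooden propeller, 210 mm across; origin at the centre of its underside; a bystander, to be left alone.
Not all that is in view belongs to the job. Of the things like the roller, leave any that is turquoise; of the rest the larger one is meant. What is shaped like the stand but white is not meant.

How it is judged (in metres and radians):
On the way, in this order (a step that is already met when the one before it is completed fails the run):
1. the roller is lifted out of its stand (z of roller in the frame of stand above 0.07 m), for 0.1 s.
2. the roller, pressed on the fuselage with over 3 N, has rolled at least 60 mm there (drum turned 3 rad) (contact force between roller and jig above 3 N and (value of joint drum above 3 rad or value of joint drum below -3 rad)), for 0.1 s.
3. all six planks are down flush (value of joint each of plank0, plank1, plank2, plank3, plank4, plank5 above 0.0025 m), for 0.2 s.
At the end, for the whole second after the job is handed in: All six planks are within 1.5 mm of flush (pressed down more than 2.5 mm of their 4 mm), and the roller stands at rest and released in its stand: within 12 mm of the stand's centre, its plate within 4 mm of the walls' tops, tilted by less than 0.08 rad (all of step 3 and horizontal distance between roller and stand below 0.012 m and z of roller in the frame of stand between 0.006 and 0.014 m and angle between roller's own z axis and vertical below 0.08 rad and linear speed of roller below 0.02 m/s); the robot touches nothing.
It fails at once if the roller presses on the fuselage or jig with more than 25 N (contact force between roller and jig above 25 N).
It fails at once if the fingers or the arm press on the fuselage or jig (over 1 N) (contact force between any of the fingers, the arm and jig above 1 N).
It fails at once if the roller is dropped (moves faster than 0.6 m/s out of the fingers) (linear speed of roller above 0.6 m/s and contact force between the fingers and roller below 0.1 N).
It fails at once if the pin tray, a glue bottle, the sanding block or the propeller is moved by more than 30 mm (distance of any of pin_tray, glue_red, glue_blue, sanding_block, propeller from where it was at the start of the episode above 0.03 m).
It also fails if it takes over 72 s, if anything falls off the work surface, if the arm or the gripper's body presses on something with over 40 N, if the wrist force passes 120 N, or if a joint passes its speed limit or range.

## Working session

There is one attempt and no reset: what is moved stays moved. The work goes in short steps, Python scripts to look and compute and a tool call to move; the robot and the scene stay as the last step left them, time stands still between calls to the robot, and variables do not carry over. Pictures are saved under pics/ and viewed, about 8 in all and at most 12, crops included, and the job is handed in when it is done.

Besides the shell and the picture viewer there is one more tool, called after "Call:" by a JSON object that holds its "fn" and its "kwargs". apply_moves: Moves the arm, as the interface text tells. Its arguments: {"type":"object","properties":{"increments":{"type":"array"}},"required":["increments"]}

```bash
mkdir -p pics; python3 - <<'E'
from cell import status, imaging, env
import cv2,pickle
s=status.state();print(s)
for n in("side","top"):
    c=imaging.read_camera(n);pickle.dump(c,open(n+'.pkl','wb'))
    cv2.imwrite(f'pics/{n}0.png',c['pixels'][:,:,::-1]);print(n,{k:v for k,v in c.items() if k!='pixels'})
E
```

```text
{'t': 0.0, 'joints': array([-1.43157752e+00,  4.91548770e-01,  1.55949412e+00, -5.99443985e-06,
        1.09168442e+00, -1.05575504e-01]), 'qvel': array([-0.00094691,  0.0003931 , -0.00062352,  0.00137258, -0.00025027,
       -0.00103991]), 'tau': array([-2.62897656e-04, -6.12644148e+01, -2.58180678e+01,  6.92770234e-02,
        4.82588774e-02, -8.59797728e-05]), 'eef_pos': array([ 151.47364742, -606.10918449,  225.05306107]), 'tcp_rot': array([3.04070253, 1.56966165, 1.71470329]), 'ft_force': array([-0.48344715,  0.98296463, -0.55095575]), 'moment': array([-0.02733059, -0.00894294,  0.00140193]), 'opening': 0.9978967404571445}
side {'fovy': 42.21870328196433, 'cx': 322.10116637630233, 'cy': 197.5651254156316, 'distortion': array([0.04602187, 0.        , 0.        , 0.        , 0.        ]), 'R': array([[ 0.98579736, -0.16790265,  0.00350346],
       [-0.12288694, -0.7354041 , -0.66639299],
       [ 0.11446561,  0.65649792, -0.74559246]]), 't': array([-467.96893125,   80.36966172, 1495.33765671])}
top {'fovy': 51.22896913771196, 'cx': 324.71417536100887, 'cy': 197.10508236743365, 'distortion': array([0.02414, 0.     , 0.     , 0.     , 0.     ]), 'R': array([[ 0.0131816 , -0.99976677, -0.01710694],
       [-0.98998476, -0.01064388, -0.14077248],
       [ 0.14055756,  0.01879122, -0.98989417]]), 't': array([ -60.65681737,  459.3662781 , 1109.59541691])}
```

View pics/side0.png

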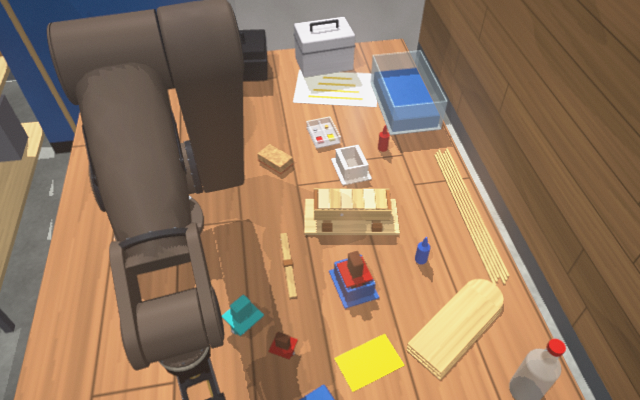

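View pics/top0.png

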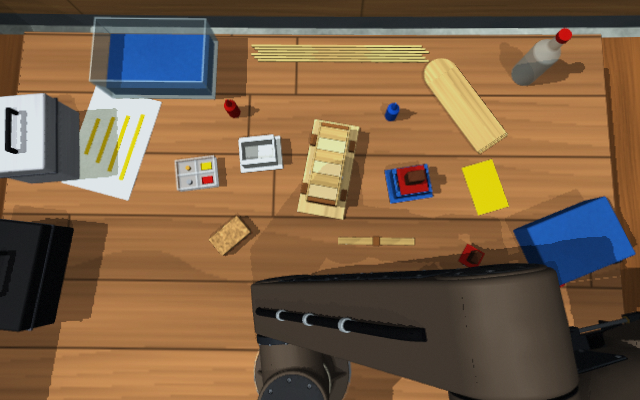

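Side view: the arm is at left. The large red roller sits in the blue stand at (354,272), the jig is at (351,212) and the white decoy stand at (351,163). Top view: stand and roller are at (410,180), jig at (329,168).
Candidates for the roller: large red in the blue stand (side 354,270; top 412,180), small red on the table (side 283,344; top 471,254), and turquoise (side 242,315). I choose the large red one and will check it in a close crop.

```bash
cat > h.py <<'E'
import numpy as np,cv2,pickle
from scipy.optimize import least_squares
def K(c):
    f=200/np.tan(np.radians(c['fovy'])/2);return np.array([[f,0,c['cx']],[0,f,c['cy']],[0,0,1]])
def proj(c,P):
    return cv2.projectPoints(np.array(P,float).reshape(-1,3),cv2.Rodrigues(c['R'])[0],c['t'],K(c),c['distortion'])[0][:,0]
def ray(c,uv):
    n=cv2.undistortPoints(np.array([[uv]],float),K(c),c['distortion'])[0,0]
    return -c['R'].T@c['t'],c['R'].T@np.array([*n,1.])
def atz(c,uv,z):
    o,d=ray(c,uv);return o+d*(z-o[2])/d[2]
def tri(cs,uvs):
    A=np.zeros((3,3));b=np.zeros(3)
    R=[ray(c,u) for c,u in zip(cs,uvs)]
    for o,d in R:
        d=d/np.linalg.norm(d);M=np.eye(3)-np.outer(d,d);A+=M;b+=M@o
    X=np.linalg.solve(A,b);return X,[np.linalg.norm(np.cross(X-o,d/np.linalg.norm(d))) for o,d in R]
def crop(c,x0,y0,w,h,s):
    im=cv2.resize(c['pixels'][y0:y0+h,x0:x0+w,::-1],None,fx=s,fy=s,interpolation=cv2.INTER_CUBIC)
    for i in range(0,w,10): cv2.line(im,(i*s,0),(i*s,6),(255,255,255),1); cv2.putText(im,str(x0+i),(i*s,18),0,.35,(255,255,255)) if i%20==0 else 0
    for i in range(0,h,10): cv2.line(im,(0,i*s),(6,i*s),(255,255,255),1); cv2.putText(im,str(y0+i),(8,i*s+4),0,.35,(255,255,255)) if i%20==0 else 0
    return im
def load(n): return pickle.load(open(n+'.pkl','rb'))
E
python3 - <<'E'
from h import *
s,t=load('side'),load('top')
im=np.zeros((600,800,3),np.uint8)
def put(a,x,y): im[y:y+a.shape[0],x:x+a.shape[1]]=a
put(crop(s,320,240,64,70,6),0,0); put(crop(t,380,152,60,56,6),400,0)
put(crop(t,290,112,76,114,2),400,345);put(crop(s,298,180,105,60,3),0,420)
put(crop(t,455,235,40,40,5),560,345)
cv2.imwrite('pics/c1.png',im)
E
```

```text
(no output)
```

View pics/c1.png

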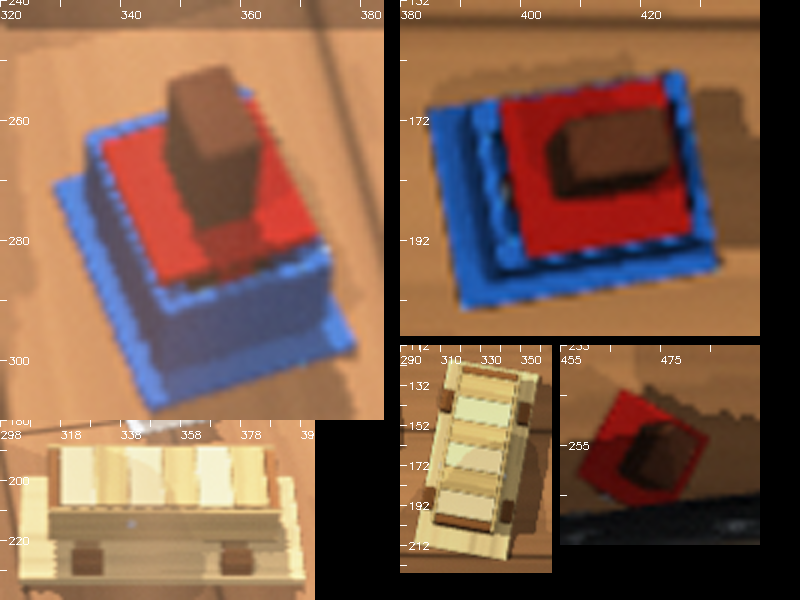

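```bash
cat > fit.py <<'E'
from h import *
s,t=load('side'),load('top')
def fit(name,lx,ly,S,T,fixz=None):
    sg={'a':(-1,1),'b':(1,1),'c':(1,-1),'d':(-1,-1)}
    obs=[(s,k,u) for k,u in S.items()]+[(t,k,u) for k,u in T.items()]
    def res(p):
        x,y,z,w=p; z=z if fixz is None else fixz
        r=[]
        for c,k,u in obs:
            a,b=sg[k][0]*lx/2,sg[k][1]*ly/2
            r+=list(proj(c,[x+a*np.cos(w)-b*np.sin(w),y+a*np.sin(w)+b*np.cos(w),z])[0]-u)
        return np.array(r)
    o=least_squares(res,[600,-100,40,0.],x_scale=[10,10,10,.1],loss='soft_l1')
    print(name,o.x.round(2),'rms',np.sqrt(np.mean(res(o.x)**2)).round(2),res(o.x).round(1))
    return o.x
E
python3 - <<'E'
from fit import *
fit('handle',28,44,dict(a=(347.8,254.7),b=(357.7,251.3),c=(363.2,263.3),d=(354.2,266.3)),dict(b=(408,171.7),c=(423.7,169.7),d=(425.8,177),a=(410,179.8)))
fit('plate',72,74,dict(a=(337,264.7),d=(347.5,287.5),c=(373,279.2)),dict(b=(396.7,168.3),c=(425,165),d=(428.7,190.7),a=(401.2,195)))
fit('walltop',76,96,dict(a=(334.2,262),d=(347.5,292),c=(375,283.7)),dict(c=(427.5,164),d=(432.5,192),a=(396.7,198.7)))
fit('base',96,120,dict(a=(328.7,271),d=(345.5,308.3),c=(379.5,298)),dict(b=(384.7,170),a=(390.3,203.3),d=(433.3,196.7)))
fit('board',270,130,dict(a=(304.7,200),d=(305.3,232.7),c=(399,232.7),b=(395.3,199.3)),dict(b=(313.5,120.5),c=(360,127),d=(344,219.5),a=(297.5,212.5)))
fit('fus',216,84,dict(a=(314,189),d=(314,209.3),c=(390.7,209.3),b=(388,189)),dict(b=(321,124.5),c=(351.5,128.5),d=(336,205.5),a=(307.5,200.5)))
E
```

```text
handle [ 5.0894e+02 -2.8919e+02  1.1934e+02  2.0000e-01] rms 1.1 [-0.8 -0.9 -0.3 -0.8  1.4  1.  -0.1  1.4 -0.9 -1.3  0.4 -2.5  0.7  0.9
 -0.6  1.3]
plate [ 5.0688e+02 -2.8980e+02  6.3660e+01  1.6000e-01] rms 0.82 [-1.5 -0.4 -1.7  0.4 -0.3  0.7  0.  -0.3 -0.9 -1.2  0.4 -0.6  0.2 -0.7]
walltop [ 5.0578e+02 -2.8881e+02  5.9180e+01  1.6000e-01] rms 1.02 [-1.4 -0.1 -1.5  0.4 -0.5  0.2 -0.2 -0.8  0.1 -1.2  0.2 -2.4]
base [ 5.0776e+02 -2.8930e+02  5.8000e+00  1.7000e-01] rms 0.6 [-0.7  0.1 -1.1  0.6 -0.3 -0.3 -0.3 -0.7  0.4 -0.6 -0.1 -1. ]
board [ 5.455e+02 -6.511e+01  1.127e+01 -1.600e-01] rms 1.03 [-1.  -0.4 -2.1  1.4 -0.2  0.7 -1.4 -0.3  0.8 -1.7 -0.8 -1.  -0.2 -0.3
  0.1 -1.1]
fus [ 5.4418e+02 -6.5530e+01  8.3750e+01 -1.7000e-01] rms 1.47 [-1.7 -0.5 -2.2  1.6 -0.3  2.  -0.1 -0.2 -0.4 -3.2  0.  -1.8  1.1  0.1
 -2.1 -0.6]
```

The crop confirms the choice: a large red plate with a dark block in the blue stand, while the other red one is much smaller. Fitted heights (handle top 119, plate 64, wall tops 59, board 11) agree with the text. Next I work out the approach.

```bash
cat > go.py <<'E'
import numpy as np
from scipy.spatial.transform import Rotation as Ro
from cell import status
def st(): return status.state()
def goto(p,jawyaw=None,s=None):
    s=s or st(); R=Ro.from_euler('xyz',s['tcp_rot']).as_matrix()
    jy=np.arctan2(R[1,2],R[0,2]); out='x-axis %s z-axis %s'%(R[:,0].round(3),R[:,2].round(3))
    d=R.T@(np.array(p)-s['eef_pos'])
    turn=None
    if jawyaw is not None:
        w=(jawyaw-jy+np.pi/2)%np.pi-np.pi/2
        turn=-np.degrees(w)
    print(out,'shift in tool axes',d.round(1),'turn deg',turn,'pos',s['eef_pos'].round(2),'F',s['ft_force'].round(2),'jawyaw',round(jy,4),'j6',s['joints'][5].round(2),'t',s['t'])
E
python3 -c "
from go import *
goto([507.5,-289.3,180],0.165)"
```

```text
x-axis [-0.     0.001 -1.   ] z-axis [ 0.242 -0.97  -0.001] shift in tool axes [  45.4  422.2 -221.1] turn deg -85.43040248322419 pos [ 151.44 -606.14  225.1 ] F [-0.12 -0.35 -1.11] jawyaw -1.326 j6 -0.11 t 0.1
```

Call:
{"fn": "apply_moves", "kwargs": {"increments": [[0,0,40,-20,0],[0,0,40,-20,0],[0,0,40,-20,0],[0,0,40,-20,0],[0,0,40,-20,0],[0,0,40,-20,0],[0,0,40,-20,0],[0,0,40,-20,0],[0,0,40,-20,0],[0,0,40,-20,0]]}}

```text
t: 1.1
eef_pos: [492.2, -313.9, 225.5]
tcp_rot: [-2.227, 1.57, 2.73]
ft_force: [-0.4, -0.9, -0.6]
opening: 1.0
```

Call:
{"fn": "apply_moves", "kwargs": {"increments": [[0,0,0,0,-8.5],[0,0,0,0,-8.5],[0,0,0,0,-8.5],[0,0,0,0,-8.5],[0,0,0,0,-8.5],[0,0,0,0,-8.5],[0,0,0,0,-8.5],[0,0,0,0,-8.5],[0,0,0,0,-8.5],[0,0,0,0,-8.5]]}}

```text
t: 2.1
eef_pos: [491.0, -315.3, 225.3]
tcp_rot: [2.398, 1.57, 2.562]
ft_force: [0.8, 0.7, -0.1]
opening: 1.0
```

```bash
python3 -c "
from go import *
goto([507.5,-289.3,150],0.165)"
```

```text
x-axis [-0.001  0.    -1.   ] z-axis [ 0.987  0.163 -0.   ] shift in tool axes [75.3 22.9 20.6] turn deg -0.07768223172610735 pos [ 490.97 -315.31  225.33] F [ 0.85  0.69 -0.1 ] jawyaw 0.1636 j6 -0.85 t 2.1
```

Call:
{"fn": "apply_moves", "kwargs": {"increments": [[0,20,11,10,0],[0,20,12,10.5,0],[0,20,0,0,0],[0,15,0,0,0],[0,0,0,0,0]]}}

```text
t: 2.6
eef_pos: [507.0, -288.8, 148.7]
tcp_rot: [2.38, 1.567, 2.538]
ft_force: [0.1, -0.3, -0.1]
opening: 1.0
```

```bash
python3 - <<'E'
from h import *
from cell import imaging
from go import *
s=imaging.read_camera('side');t=imaging.read_camera('top')
goto([507.5,-289.3,92],0.165)
a=crop(s,310,200,80,110,5);b=crop(t,370,140,80,80,5)
im=np.zeros((550,800,3),np.uint8);im[:,:400]=a;im[:400,400:]=b
cv2.imwrite('pics/c2.png',im)
E
```

```text
x-axis [-0.  0. -1.] z-axis [ 0.988  0.157 -0.   ] shift in tool axes [58.8  0.3 -0.2] turn deg -0.43189710401382575 pos [ 507.78 -289.53  150.79] F [ 0.01 -0.5  -0.44] jawyaw 0.1575 j6 -0.79 t 2.7
```

View pics/c2.png

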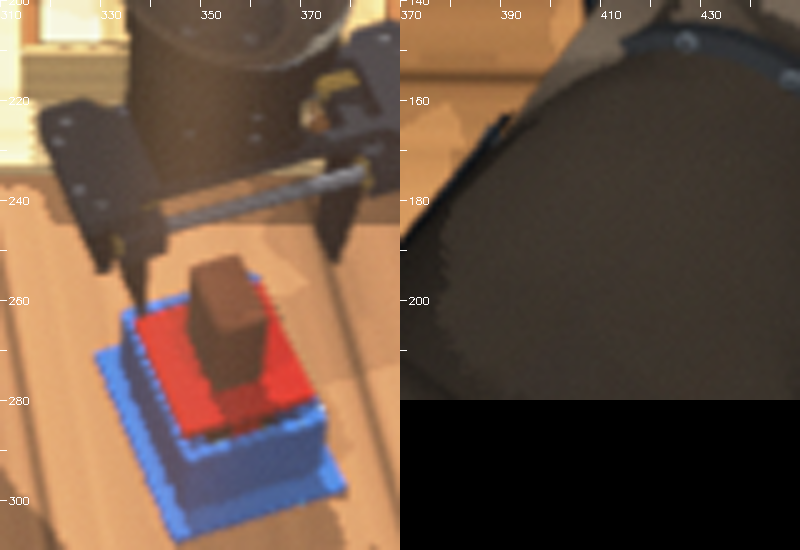

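The fingertips at (338,262) and (376,251) straddle the handle at (355,258), so I descend and close.

Call:
{"fn": "apply_moves", "kwargs": {"increments": [[0,15,0,0,0],[0,15,0,0,0],[0,15,0,0,0],[0,10,0,0,0],[0,3,0,0,0],[0,0,0,0,0]]}}

```text
t: 3.3
eef_pos: [507.9, -289.6, 92.9]
tcp_rot: [-1.086, 1.571, -0.928]
ft_force: [-0.4, -0.1, 0.0]
opening: 0.997
```

Call:
{"fn": "apply_moves", "kwargs": {"increments": [[1,0,0,0,0],[1,0,0,0,0],[1,0,0,0,0],[1,0,0,0,0],[1,0,0,0,0],[1,0,0,0,0],[1,0,0,0,0],[1,0,0,0,0]]}}

```text
t: 4.1
eef_pos: [507.7, -289.5, 92.6]
tcp_rot: [-2.346, 1.571, -2.188]
ft_force: [-0.9, 0.2, 0.9]
opening: 0.385
```

Call:
{"fn": "apply_moves", "kwargs": {"increments": [[1,0,0,0,0],[1,0,0,0,0],[1,0,0,0,0],[1,0,0,0,0],[1,0,0,0,0]]}}

```text
t: 4.6
eef_pos: [507.7, -289.5, 92.6]
tcp_rot: [-2.642, 1.571, -2.485]
ft_force: [-0.4, -0.8, -0.4]
opening: 0.291
```

Call:
{"fn": "apply_moves", "kwargs": {"increments": [[1,-10,0,0,0],[1,-15,0,0,0],[1,-15,0,0,0],[1,-20,0,0,0],[1,-20,0,0,0],[1,-20,0,0,0],[1,-15,0,0,0],[1,0,0,0,0],[1,0,0,0,0],[1,0,0,0,0]]}}

```text
t: 5.6
eef_pos: [507.4, -289.2, 206.7]
tcp_rot: [2.387, 1.569, 2.544]
ft_force: [0.1, 1.0, -4.4]
opening: 0.291
```

```bash
python3 - <<'E'
from h import *
from cell import imaging
from go import *
for k in range(4):
    s=imaging.read_camera('side'); print(st()['ft_force'].round(2),st()['moment'].round(3))
print(st()['opening'])
psi=-0.165; ex=np.array([np.cos(psi),np.sin(psi),0])
p=np.array([545,-65.3,0])-92*ex; p[2]=207
goto(p,psi)
cv2.imwrite('pics/c3.png',crop(s,290,160,110,110,5))
E
```

```text
[-0.09  0.22 -3.88] [-0.045 -0.118 -0.013]
[-0.42  0.2  -4.11] [ 0.004 -0.106  0.033]
[ 0.47  0.15 -3.83] [-0.032 -0.113  0.02 ]
[ 0.1   0.29 -4.17] [-0.012 -0.106 -0.058]
0.2926963707053539
x-axis [-0.001  0.001 -1.   ] z-axis [ 0.988  0.157 -0.001] shift in tool axes [ 2.000e-01  2.446e+02 -1.520e+01] turn deg 18.47946437236713 pos [ 507.58 -289.36  206.97] F [ 0.1   0.29 -4.17] jawyaw 0.1575 j6 -0.79 t 5.8
```

View pics/c3.png

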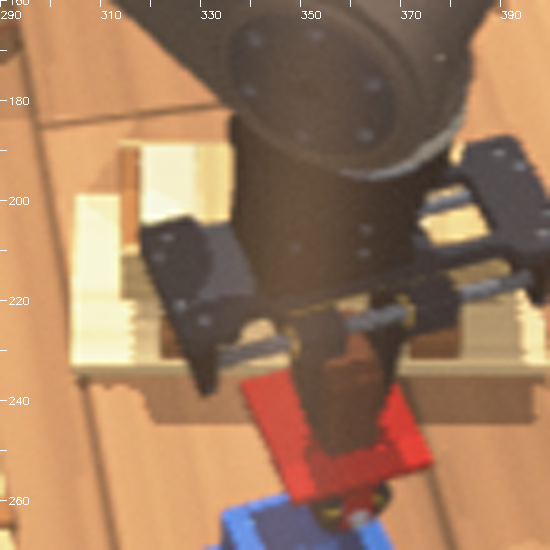

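Roller is held upright with a weight of about 4.0 N. Now to plank 0.

Call:
{"fn": "apply_moves", "kwargs": {"increments": [[1,0,30,-1,0],[1,0,40,-1.2,0],[1,0,40,-1.2,0],[1,0,40,-1.2,0],[1,0,40,-1.5,0],[1,0,32,-1.5,0],[1,0,20,0,0],[1,0,0,0,6.2],[1,0,0,0,6.2],[1,0,0,0,6.1]]}}

```text
t: 6.8
eef_pos: [462.3, -51.4, 207.5]
tcp_rot: [-1.844, 1.571, -2.013]
ft_force: [0.3, 0.5, -4.8]
opening: 0.292
```

Call:
{"fn": "apply_moves", "kwargs": {"increments": [[1,10,0,0,0],[1,6,0,0,0],[1,0,0,0,0],[1,0,0,0,0]]}}

```text
t: 7.2
eef_pos: [462.2, -51.7, 191.3]
tcp_rot: [-3.112, 1.57, 3.007]
ft_force: [0.7, 0.5, -3.9]
opening: 0.29
```

```bash
cat >> go.py <<'E'
PSI=-0.165; EX=np.array([np.cos(PSI),np.sin(PSI)]); EY=np.array([-EX[1],EX[0]])
def jig(s=None):
    s=s or st(); d=s['eef_pos'][:2]-np.array([545,-65.3])
    print('jig x %.1f y %.1f drumz %.2f Fz %.2f'%(d@EX,d@EY,s['eef_pos'][2]-82.6,s['ft_force'][2]),'F',s['ft_force'].round(1),'M',s['moment'].round(2),s['t'])
E
python3 - <<'E'
from h import *
from cell import imaging
from go import *
for k in range(3):
    s=imaging.read_camera('side'); jig()
t=imaging.read_camera('top')
p=np.r_[np.array([545,-65.3])-84*EX,190]
goto(p,PSI)
im=np.zeros((500,800,3),np.uint8);a=crop(s,290,150,115,100,4);b=crop(t,285,105,85,120,4);im[:400,:460]=a;im[:480,460:]=b
cv2.imwrite('pics/c4.png',im)
E
```

```text
jig x -83.8 y -0.2 drumz 108.92 Fz -3.24 F [-0.6 -0.4 -3.2] M [ 0.   -0.13 -0.  ] 7.25
jig x -83.7 y -0.2 drumz 109.05 Fz -4.05 F [-0.9 -0.1 -4. ] M [-0.06 -0.09 -0.02] 7.3
jig x -83.8 y -0.2 drumz 109.12 Fz -4.66 F [-0.6 -0.3 -4.7] M [-0.06 -0.15  0.03] 7.35
x-axis [ 0. -0. -1.] z-axis [ 0.986 -0.164  0.   ] shift in tool axes [ 1.8  0.2 -0.2] turn deg 0.0037298995224261614 pos [462.36 -51.71 191.79] F [-0.31 -0.25 -3.92] jawyaw -0.1649 j6 -0.09 t 7.4
```

View pics/c4.png

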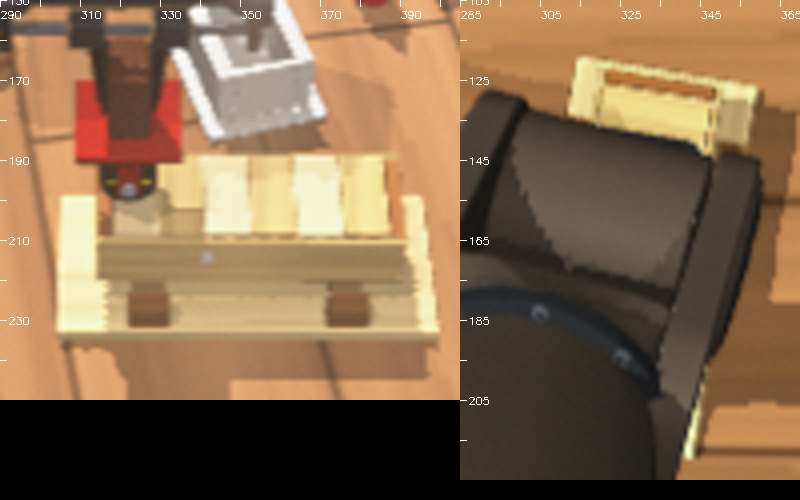

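The roller is over plank 0 and aligned: plate at (318,175), drum at (318,190) in the side crop. Next I probe down; the proud plank gives about 4 mm of cushion, so steps stay within 3 mm.

Call:
{"fn": "apply_moves", "kwargs": {"increments": [[1,7,0,0,0],[1,6,0,0,0],[1,0,0,0,0],[1,0,0,0,0]]}}

```text
t: 7.8
eef_pos: [462.2, -51.6, 178.4]
tcp_rot: [-3.087, 1.57, 3.031]
ft_force: [0.4, -0.1, -3.6]
opening: 0.294
```

Call:
{"fn": "apply_moves", "kwargs": {"increments": [[1,1.5,0,0,0],[1,1.5,0,0,0],[1,0,0,0,0]]}}

```text
t: 8.1
eef_pos: [462.2, -51.6, 175.5]
tcp_rot: [-2.752, 1.571, -2.918]
ft_force: [-0.2, -0.1, -3.9]
opening: 0.291
```

```bash
python3 -c "
from go import *
jig()"
```

```text
jig x -83.9 y -0.1 drumz 92.89 Fz -3.92 F [-0.2 -0.1 -3.9] M [-0.11 -0.07  0.02] 8.1
```

Call:
{"fn": "apply_moves", "kwargs": {"increments": [[1,1.5,0,0,0],[1,1,0,0,0],[1,0,0,0,0]]}}

```text
t: 8.4
eef_pos: [462.2, -51.6, 173.0]
tcp_rot: [-2.676, 1.571, -2.841]
ft_force: [-1.5, -0.2, -4.3]
opening: 0.295
```

Call:
{"fn": "apply_moves", "kwargs": {"increments": [[1,1.5,0,0,0],[1,1,0,0,0],[1,0,0,0,0]]}}

```text
t: 8.7
eef_pos: [462.2, -51.6, 170.5]
tcp_rot: [-2.815, 1.571, -2.98]
ft_force: [-1.0, 0.5, -3.6]
opening: 0.292
```

Call:
{"fn": "apply_moves", "kwargs": {"increments": [[1,1,0,0,0],[1,1,0,0,0],[1,0.8,0,0,0],[1,0,0,0,0]]}}

```text
t: 9.1
eef_pos: [462.3, -51.7, 167.8]
tcp_rot: [-0.42, 1.571, -0.586]
ft_force: [-0.0, -0.3, -1.6]
opening: 0.291
```

Call:
{"fn": "apply_moves", "kwargs": {"increments": [[1,1,0,0,0],[1,0.5,0,0,0],[1,0,0,0,0]]}}

```text
t: 9.4
eef_pos: [462.4, -51.7, 166.4]
tcp_rot: [-0.219, 1.57, -0.385]
ft_force: [-0.8, -0.3, -0.0]
opening: 0.299
```

Call:
{"fn": "apply_moves", "kwargs": {"increments": [[1,0.5,0,0,0],[1,0.5,0,0,0],[1,0,0,0,0]]}}

```text
t: 9.7
eef_pos: [462.3, -51.6, 165.3]
tcp_rot: [-1.311, 1.571, -1.477]
ft_force: [0.7, 0.8, 1.0]
opening: 0.295
```

```bash
python3 -c "
from cell import imaging
from go import *
for i in range(3): imaging.read_camera('top');jig()"
```

```text
jig x -83.8 y -0.1 drumz 82.71 Fz 1.28 F [0.3 0.5 1.3] M [-0.03 -0.15  0.01] 9.75
jig x -83.8 y -0.1 drumz 82.72 Fz 0.63 F [ 0.4 -0.3  0.6] M [-0.12 -0.17 -0.03] 9.8
jig x -83.8 y -0.1 drumz 82.71 Fz -0.21 F [ 0.1 -0.7 -0.2] M [-0.06 -0.09 -0.02] 9.85
```

Call:
{"fn": "apply_moves", "kwargs": {"increments": [[1,0.5,0,0,0],[1,0.5,0,0,0],[1,0,0,0,0]]}}

```text
t: 10.15
eef_pos: [462.3, -51.6, 164.3]
tcp_rot: [-2.165, 1.571, -2.331]
ft_force: [0.3, -0.4, 0.1]
opening: 0.292
```

Call:
{"fn": "apply_moves", "kwargs": {"increments": [[1,0.5,0,0,0],[1,0.3,0,0,0],[1,0,0,0,0]]}}

```text
t: 10.45
eef_pos: [462.3, -51.7, 163.6]
tcp_rot: [-0.524, 1.571, -0.69]
ft_force: [0.4, 1.2, 2.5]
opening: 0.295
```

Call:
{"fn": "apply_moves", "kwargs": {"increments": [[1,0.4,0,0,0],[1,0,0,0,0]]}}

```text
t: 10.65
eef_pos: [462.4, -51.7, 163.2]
tcp_rot: [-0.33, 1.57, -0.495]
ft_force: [-0.4, -0.3, 4.0]
opening: 0.291
```

```bash
python3 -c "
from cell import imaging
from go import *
for i in range(3): imaging.read_camera('top');jig()"
```

```text
jig x -83.7 y -0.1 drumz 80.67 Fz 4.19 F [-0.3  0.   4.2] M [-0.   -0.07 -0.03] 10.7
jig x -83.7 y -0.1 drumz 80.65 Fz 4.10 F [0.1 0.2 4.1] M [ 0.06 -0.07  0.07] 10.75
jig x -83.8 y -0.1 drumz 80.62 Fz 4.61 F [-0.7 -0.3  4.6] M [ 0.05 -0.08 -0.09] 10.8
```

Call:
{"fn": "apply_moves", "kwargs": {"increments": [[1,0,0,4,0],[1,0,0,4,0],[1,0,0,0,0]]}}

```text
t: 11.1
eef_pos: [471.1, -53.2, 163.3]
tcp_rot: [-0.104, 1.57, -0.269]
ft_force: [0.3, 0.2, 4.3]
opening: 0.294
```

```bash
python3 -c "
from cell import imaging
from go import *
for i in range(3): imaging.read_camera('top');jig()"
```

```text
jig x -75.1 y -0.2 drumz 80.65 Fz 6.08 F [0.6 0.9 6.1] M [ 0.09 -0.23  0.04] 11.15
jig x -75.2 y -0.2 drumz 80.67 Fz 6.12 F [0.5 0.1 6.1] M [ 0.02 -0.11  0.03] 11.2
jig x -75.2 y -0.1 drumz 80.66 Fz 4.65 F [-0.8  0.6  4.6] M [ 0.03 -0.17  0.01] 11.25
```

Call:
{"fn": "apply_moves", "kwargs": {"increments": [[1,0,0,3,0],[1,0,0,3,0],[1,0,0,0,0]]}}

```text
t: 11.55
eef_pos: [476.4, -54.0, 163.3]
tcp_rot: [-2.583, 1.571, -2.749]
ft_force: [-1.0, -0.3, 6.5]
opening: 0.29
```

```bash
python3 -c "
from cell import imaging
from go import *
for i in range(3): imaging.read_camera('top');jig()"
```

```text
jig x -69.6 y -0.1 drumz 80.69 Fz 7.34 F [-1.6  0.3  7.3] M [0.1  0.25 0.03] 11.6
jig x -69.6 y -0.1 drumz 80.70 Fz 6.89 F [-1.1  0.6  6.9] M [0.06 0.24 0.03] 11.65
jig x -69.6 y -0.1 drumz 80.71 Fz 6.88 F [-1.1  0.3  6.9] M [ 0.04  0.24 -0.01] 11.7
```

Call:
{"fn": "apply_moves", "kwargs": {"increments": [[1,0,0,3,0],[1,0,0,4,0],[1,0,0,0,0]]}}

```text
t: 12.0
eef_pos: [484.0, -55.3, 163.4]
tcp_rot: [-0.067, 1.569, -0.233]
ft_force: [-0.2, 1.4, 7.7]
opening: 0.295
```

```bash
python3 -c "
from cell import imaging
from go import *
for i in range(3): imaging.read_camera('top');jig()"
```

```text
jig x -62.0 y -0.2 drumz 80.79 Fz 6.31 F [-0.8  0.8  6.3] M [ 0.05 -0.13  0.04] 12.05
jig x -62.1 y -0.1 drumz 80.78 Fz 6.71 F [ 0.5 -0.1  6.7] M [ 0.09 -0.14 -0.02] 12.1
jig x -62.1 y -0.2 drumz 80.80 Fz 7.63 F [ 0.3 -0.5  7.6] M [ 0.07 -0.16  0.01] 12.15
```

Call:
{"fn": "apply_moves", "kwargs": {"increments": [[1,0,0,4,0],[1,0,0,4,0],[1,0,0,0,0]]}}

```text
t: 12.45
eef_pos: [492.0, -56.6, 163.5]
tcp_rot: [-0.068, 1.569, -0.233]
ft_force: [0.6, 0.1, 8.1]
opening: 0.293
```

```bash
python3 -c "
from cell import imaging
from go import *
for i in range(3): imaging.read_camera('top');jig()"
```

```text
jig x -53.9 y -0.1 drumz 80.90 Fz 7.76 F [ 0.2 -0.1  7.8] M [ 0.13 -0.16 -0.02] 12.5
jig x -54.0 y -0.1 drumz 80.91 Fz 7.53 F [-0.  -0.1  7.5] M [ 0.18 -0.17  0.  ] 12.55
jig x -54.0 y -0.1 drumz 80.91 Fz 7.83 F [0.3 0.3 7.8] M [ 0.15 -0.16 -0.05] 12.6
```

Call:
{"fn": "apply_moves", "kwargs": {"increments": [[1,-0.2,0,4,0],[1,-0.1,0,4,0],[1,-0.1,0,4,0],[1,0,0,0,0]]}}

```text
t: 13.0
eef_pos: [503.4, -58.5, 163.8]
tcp_rot: [-0.073, 1.57, -0.238]
ft_force: [-1.1, 0.5, 7.7]
opening: 0.297
```

```bash
python3 -c "
from cell import imaging
from go import *
for i in range(3): imaging.read_camera('top');jig()"
```

```text
jig x -42.2 y -0.1 drumz 81.19 Fz 7.19 F [-0.4 -0.2  7.2] M [ 0.08  0.01 -0.02] 13.05
jig x -42.3 y -0.1 drumz 81.20 Fz 6.59 F [-0.6  1.3  6.6] M [0.19 0.01 0.03] 13.1
jig x -42.3 y -0.1 drumz 81.21 Fz 7.50 F [-0.7 -0.2  7.5] M [ 0.17 -0.05  0.01] 13.15
```

Call:
{"fn": "apply_moves", "kwargs": {"increments": [[1,-0.1,0,4,0],[1,-0.1,0,4,0],[1,-0.1,0,4,0],[1,0,0,0,0]]}}

```text
t: 13.55
eef_pos: [515.4, -60.5, 163.9]
tcp_rot: [-0.02, 1.57, -0.186]
ft_force: [-0.1, 0.8, 5.9]
opening: 0.291
```

```bash
python3 -c "
from cell import imaging
from go import *
for i in range(3): imaging.read_camera('top');jig()"
```

```text
jig x -30.3 y -0.1 drumz 81.33 Fz 6.44 F [1.  0.9 6.4] M [ 0.16 -0.21 -0.  ] 13.6
jig x -30.4 y -0.1 drumz 81.34 Fz 5.38 F [-0.3  1.1  5.4] M [ 0.13 -0.21  0.03] 13.65
jig x -30.5 y -0.1 drumz 81.34 Fz 5.10 F [0.5 1.3 5.1] M [ 0.15 -0.17  0.02] 13.7
```

Call:
{"fn": "apply_moves", "kwargs": {"increments": [[1,0,0,4,0],[1,-0.1,0,4,0],[1,0,0,4,0],[1,-0.1,0,4,0],[1,0,0,0,0]]}}

```text
t: 14.2
eef_pos: [530.8, -63.1, 164.0]
tcp_rot: [-0.003, 1.57, -0.169]
ft_force: [1.0, 1.1, 5.7]
opening: 0.293
```

```bash
python3 -c "
from cell import imaging
from go import *
for i in range(3): imaging.read_camera('top');jig()"
```

```text
jig x -14.6 y -0.1 drumz 81.48 Fz 5.07 F [0.5 1.4 5.1] M [ 0.18 -0.17  0.03] 14.25
jig x -14.7 y -0.1 drumz 81.48 Fz 5.16 F [0.7 0.6 5.2] M [ 0.21 -0.19 -0.01] 14.3
jig x -14.8 y -0.1 drumz 81.48 Fz 4.72 F [-0.4  0.4  4.7] M [ 0.2  -0.17  0.05] 14.35
```

Call:
{"fn": "apply_moves", "kwargs": {"increments": [[1,0,0,4,0],[1,0,0,4,0],[1,0,0,4,0],[1,-0.1,0,4,0],[1,0,0,0,0]]}}

```text
t: 14.85
eef_pos: [546.4, -65.6, 164.1]
tcp_rot: [0.068, 1.571, -0.097]
ft_force: [1.1, 0.9, 5.6]
opening: 0.292
```

```bash
python3 -c "
from cell import imaging
from go import *
for i in range(3): imaging.read_camera('top');jig()"
```

```text
jig x 1.3 y -0.1 drumz 81.45 Fz 3.75 F [1.5 1.  3.7] M [ 0.25 -0.23  0.  ] 14.9
jig x 1.1 y -0.1 drumz 81.49 Fz 4.70 F [0.3 0.4 4.7] M [ 0.29 -0.18  0.02] 14.95
jig x 1.0 y -0.1 drumz 81.48 Fz 4.17 F [0.2 1.3 4.2] M [ 0.28 -0.26  0.03] 15.0
```

Call:
{"fn": "apply_moves", "kwargs": {"increments": [[1,0.1,0,4,0],[1,0,0,4,0],[1,0,0,4,0],[1,0,0,4,0],[1,0,0,0,0]]}}

```text
t: 15.5
eef_pos: [562.6, -68.4, 164.0]
tcp_rot: [-0.052, 1.57, -0.217]
ft_force: [0.7, 1.6, 4.5]
opening: 0.288
```

```bash
python3 -c "
from cell import imaging
from go import *
for i in range(3): imaging.read_camera('top');jig()"
```

```text
jig x 17.5 y -0.2 drumz 81.39 Fz 4.05 F [0.1 1.9 4.1] M [ 0.37 -0.27 -0.  ] 15.55
jig x 17.3 y -0.1 drumz 81.42 Fz 4.33 F [0.7 1.8 4.3] M [ 0.37 -0.25  0.04] 15.6
jig x 17.2 y -0.2 drumz 81.42 Fz 4.76 F [0.5 2.  4.8] M [ 0.31 -0.2  -0.02] 15.65
```

Call:
{"fn": "apply_moves", "kwargs": {"increments": [[1,0.1,0,4,0],[1,0.1,0,4,0],[1,0,0,4,0],[1,0,0,4,0],[1,0,0,0,0]]}}

```text
t: 16.15
eef_pos: [578.3, -71.0, 163.8]
tcp_rot: [-0.006, 1.57, -0.171]
ft_force: [0.3, 1.1, 4.6]
opening: 0.296
```

```bash
python3 -c "
from cell import imaging
from go import *
for i in range(3): imaging.read_camera('top');jig()"
```

```text
jig x 33.5 y -0.2 drumz 81.21 Fz 4.74 F [0.  1.9 4.7] M [ 0.36 -0.27 -0.02] 16.2
jig x 33.3 y -0.2 drumz 81.20 Fz 4.80 F [0.5 2.6 4.8] M [ 0.38 -0.25 -0.03] 16.25
jig x 33.2 y -0.2 drumz 81.19 Fz 5.24 F [0.2 1.5 5.2] M [ 0.38 -0.22  0.03] 16.3
```

Call:
{"fn": "apply_moves", "kwargs": {"increments": [[1,0.1,0,4,0],[1,0,0,4,0],[1,0,0,4,0],[1,0,0,4,0],[1,0,0,0,0]]}}

```text
t: 16.8
eef_pos: [594.0, -73.7, 163.6]
tcp_rot: [-0.238, 1.57, -0.404]
ft_force: [-0.1, 0.6, 3.5]
opening: 0.292
```

```bash
python3 -c "
from cell import imaging
from go import *
for i in range(3): imaging.read_camera('top');jig()"
```

```text
jig x 49.5 y -0.2 drumz 81.02 Fz 4.47 F [1.2 1.3 4.5] M [ 0.39 -0.24 -0.06] 16.85
jig x 49.3 y -0.2 drumz 81.05 Fz 2.78 F [1.1 1.3 2.8] M [ 0.41 -0.24 -0.01] 16.9
jig x 49.1 y -0.2 drumz 81.06 Fz 3.83 F [0.9 0.7 3.8] M [ 0.39 -0.22 -0.02] 16.95
```

Call:
{"fn": "apply_moves", "kwargs": {"increments": [[1,0.2,0,4,0],[1,0.1,0,4,0],[1,0.1,0,4,0],[1,0,0,4,0],[1,0,0,0,0]]}}

```text
t: 17.45
eef_pos: [610.1, -76.4, 163.3]
tcp_rot: [-0.081, 1.57, -0.247]
ft_force: [0.8, 0.3, 2.5]
opening: 0.293
```

```bash
python3 -c "
from cell import imaging
from go import *
for i in range(3): imaging.read_camera('top');jig()"
```

```text
jig x 65.7 y -0.2 drumz 80.70 Fz 3.88 F [0.4 1.8 3.9] M [ 0.31 -0.25  0.01] 17.5
jig x 65.4 y -0.2 drumz 80.70 Fz 2.97 F [-0.4  1.2  3. ] M [ 0.32 -0.28  0.  ] 17.55
jig x 65.3 y -0.2 drumz 80.74 Fz 3.62 F [0.2 2.  3.6] M [ 0.34 -0.23  0.06] 17.6
```

Call:
{"fn": "apply_moves", "kwargs": {"increments": [[1,0.3,0,4,0],[1,0.2,0,4,0],[1,0.1,0,4,0],[1,0.1,0,3,0],[1,0,0,0,0]]}}

```text
t: 18.1
eef_pos: [624.7, -78.8, 162.7]
tcp_rot: [-0.13, 1.57, -0.295]
ft_force: [1.8, 2.0, 5.7]
opening: 0.294
```

```bash
python3 -c "
from cell import imaging
from go import *
for i in range(3): imaging.read_camera('top');jig()"
```

```text
jig x 80.6 y -0.2 drumz 80.14 Fz 4.27 F [0.7 1.  4.3] M [ 0.33 -0.23 -0.05] 18.15
jig x 80.5 y -0.2 drumz 80.11 Fz 5.26 F [0.3 2.  5.3] M [ 0.36 -0.24 -0.03] 18.2
jig x 80.5 y -0.2 drumz 80.14 Fz 5.78 F [0.5 0.9 5.8] M [ 0.31 -0.26  0.02] 18.25
```

```bash
python3 - <<'E'
from h import *
from cell import imaging
s=imaging.read_camera('side')
cv2.imwrite('pics/c5.png',crop(s,295,150,120,95,6))
E
```

View pics/c5.png

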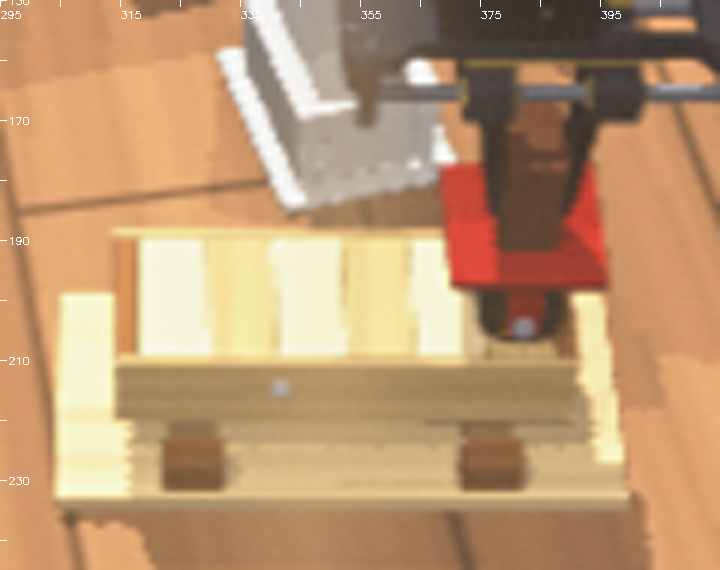

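Planks 0–4 look flush: the wall edges show at rows 189 and 210 all along, and the roller is upright at (383,195). I press a bit on plank 5, run to the end, then make a return pass for certainty.

Call:
{"fn": "apply_moves", "kwargs": {"increments": [[1,0.2,0,3,0],[1,0.2,0,4,0],[1,0,0,4,0],[1,0,0,0,0]]}}

```text
t: 18.7
eef_pos: [635.5, -80.6, 162.3]
tcp_rot: [-0.126, 1.57, -0.291]
ft_force: [0.6, 2.0, 5.4]
opening: 0.297
```

```bash
python3 -c "
from cell import imaging
from go import *
for i in range(3): imaging.read_camera('top');jig()"
```

```text
jig x 91.7 y -0.2 drumz 79.72 Fz 5.54 F [-0.4  1.2  5.5] M [ 0.35 -0.29 -0.  ] 18.75
jig x 91.6 y -0.2 drumz 79.73 Fz 5.55 F [0.1 1.9 5.6] M [ 0.33 -0.23 -0.  ] 18.8
jig x 91.5 y -0.2 drumz 79.76 Fz 5.29 F [0.9 0.5 5.3] M [ 0.31 -0.3   0.06] 18.85
```

Call:
{"fn": "apply_moves", "kwargs": {"increments": [[1,-0.2,0,-4,0],[1,-0.1,0,-4,0],[1,-0.1,0,-4,0],[1,-0.1,0,-4,0],[1,-0.1,0,-4,0],[1,0,0,0,0]]}}

```text
t: 19.45
eef_pos: [615.0, -77.1, 163.0]
tcp_rot: [-0.784, 1.571, -0.949]
ft_force: [0.3, 1.8, 5.1]
opening: 0.293
```

```bash
python3 -c "
from cell import imaging
from go import *
for i in range(3): imaging.read_camera('top');jig()"
```

```text
jig x 71.1 y -0.2 drumz 80.34 Fz 5.11 F [1.3 0.6 5.1] M [ 0.36 -0.14 -0.04] 19.5
jig x 71.2 y -0.2 drumz 80.32 Fz 5.79 F [0.6 0.4 5.8] M [ 0.33 -0.11 -0.05] 19.55
jig x 71.3 y -0.2 drumz 80.33 Fz 4.97 F [-0.   0.6  5. ] M [ 0.36 -0.09 -0.  ] 19.6
```

Call:
{"fn": "apply_moves", "kwargs": {"increments": [[1,-0.1,0,-4,0],[1,-0.1,0,-4,0],[1,-0.1,0,-4,0],[1,-0.1,0,-4,0],[1,-0.1,0,-4,0],[1,-0.1,0,-4,0],[1,0,0,0,0]]}}

```text
t: 20.3
eef_pos: [591.3, -73.2, 163.6]
tcp_rot: [-0.698, 1.571, -0.863]
ft_force: [-0.5, 0.9, 5.9]
opening: 0.296
```

```bash
python3 -c "
from cell import imaging
from go import *
for i in range(3): imaging.read_camera('top');jig()"
```

```text
jig x 47.2 y -0.2 drumz 80.91 Fz 4.21 F [0.6 1.1 4.2] M [ 0.34 -0.05  0.04] 20.35
jig x 47.2 y -0.2 drumz 80.93 Fz 4.89 F [0.2 2.1 4.9] M [ 0.4  -0.1   0.01] 20.4
jig x 47.3 y -0.2 drumz 80.91 Fz 5.35 F [0.1 1.2 5.3] M [ 0.36 -0.12  0.01] 20.45
```

Call:
{"fn": "apply_moves", "kwargs": {"increments": [[1,-0.1,0,-4,0],[1,0,0,-4,0],[1,-0.1,0,-4,0],[1,0,0,-4,0],[1,-0.1,0,-4,0],[1,0,0,-4,0],[1,0,0,-4,0],[1,0,0,0,0]]}}

```text
t: 21.25
eef_pos: [563.8, -68.6, 163.9]
tcp_rot: [-0.467, 1.57, -0.633]
ft_force: [0.0, 1.1, 6.4]
opening: 0.29
```

```bash
python3 -c "
from cell import imaging
from go import *
for i in range(3): imaging.read_camera('top');jig()"
```

```text
jig x 19.2 y -0.2 drumz 81.34 Fz 5.95 F [0.8 1.7 5.9] M [ 0.33 -0.07  0.03] 21.3
jig x 19.3 y -0.2 drumz 81.33 Fz 7.95 F [-0.1  1.2  7.9] M [ 0.38 -0.09 -0.03] 21.35
jig x 19.4 y -0.2 drumz 81.31 Fz 6.07 F [0.1 1.8 6.1] M [ 0.35 -0.07  0.  ] 21.4
```

Call:
{"fn": "apply_moves", "kwargs": {"increments": [[1,-0.1,0,-4,0],[1,-0.1,0,-4,0],[1,-0.1,0,-4,0],[1,-0.1,0,-4,0],[1,-0.1,0,-4,0],[1,-0.1,0,-4,0],[1,0,0,-4,0],[1,0,0,0,0]]}}

```text
t: 22.2
eef_pos: [535.6, -63.9, 164.2]
tcp_rot: [-3.003, 1.57, 3.114]
ft_force: [0.3, -0.5, 0.7]
opening: 0.296
```

```bash
python3 -c "
from cell import imaging
from go import *
for i in range(3): imaging.read_camera('top');jig()"
```

```text
jig x -9.2 y -0.2 drumz 81.56 Fz 1.95 F [-0.6  0.8  1.9] M [ 0.23 -0.08  0.01] 22.25
jig x -9.1 y -0.2 drumz 81.57 Fz 0.46 F [-0.3  0.5  0.5] M [ 0.24 -0.03 -0.07] 22.3
jig x -8.9 y -0.2 drumz 81.57 Fz 0.57 F [0.3 1.8 0.6] M [ 0.23 -0.09  0.01] 22.35
```

Call:
{"fn": "apply_moves", "kwargs": {"increments": [[1,0.2,0,-4,0],[1,0.1,0,-4,0],[1,0.1,0,-4,0],[1,0,0,-4,0],[1,0,0,0,0]]}}

```text
t: 22.85
eef_pos: [519.9, -61.3, 164.1]
tcp_rot: [-2.459, 1.571, -2.624]
ft_force: [-0.3, 0.4, 3.4]
opening: 0.294
```

```bash
python3 -c "
from cell import imaging
from go import *
for i in range(3): imaging.read_camera('top');jig()"
```

```text
jig x -25.1 y -0.2 drumz 81.45 Fz 4.95 F [-0.2 -0.2  4.9] M [ 0.14 -0.06  0.03] 22.9
jig x -24.9 y -0.2 drumz 81.44 Fz 5.62 F [-0.9  1.   5.6] M [ 0.13 -0.01  0.01] 22.95
jig x -24.8 y -0.2 drumz 81.42 Fz 5.40 F [0.2 0.7 5.4] M [ 0.15 -0.05 -0.03] 23.0
```

The return-pass forces match the first pass (about 9–10 N). Lifting off.

Call:
{"fn": "apply_moves", "kwargs": {"increments": [[1,-5,0,0,0],[1,-10,0,0,0],[1,-15,0,0,0],[1,-15,0,0,0],[1,0,0,0,6],[1,0,0,0,-6.2],[1,0,0,0,-6.2],[1,0,0,0,-6.1],[1,0,0,0,-6.1],[1,0,0,0,0]]}}

```text
t: 24.0
eef_pos: [520.3, -61.4, 209.2]
tcp_rot: [-3.09, 1.57, -2.929]
ft_force: [-0.2, 0.1, -3.5]
opening: 0.297
```

```bash
python3 -c "
from cell import imaging
from go import *
goto([507.7,-289.5,207],0.16)"
```

```text
x-axis [-0. -0. -1.] z-axis [ 0.987  0.16  -0.   ] shift in tool axes [   2.2 -223.2  -49. ] turn deg 0.050295959047569144 pos [520.32 -61.37 209.16] F [-0.24  0.15 -3.55] jawyaw 0.1609 j6 -0.4 t 24.0
```

Call:
{"fn": "apply_moves", "kwargs": {"increments": [[1,0.2,-22,-5,0],[1,0.3,-32,-7,0],[1,0.3,-35,-7.5,0],[1,0.3,-35,-7.5,0],[1,0.3,-35,-7.5,0],[1,0.3,-32,-7.5,0],[1,0.3,-22,-5,0],[1,0.2,-10.2,-2,0],[1,0,0,0,0],[1,0,0,0,0]]}}

```text
t: 25.0
eef_pos: [507.4, -288.6, 206.7]
tcp_rot: [2.103, 1.57, 2.262]
ft_force: [0.0, 0.4, -4.1]
opening: 0.295
```

```bash
python3 - <<'E'
from h import *
from cell import imaging
from go import *
s=imaging.read_camera('side');t=imaging.read_camera('top')
goto([507.7,-289.5,150],0.16)
im=np.zeros((570,800,3),np.uint8);im[:520]=0
im[:480,:440]=crop(s,295,180,110,120,4); im[:456,460:]=crop(t,290,112,85,114,4)
cv2.imwrite('pics/c6.png',im)
E
```

```text
x-axis [-0.  0. -1.] z-axis [ 0.987  0.159 -0.   ] shift in tool axes [56.8 -1.2 -0.1] turn deg -0.011751898865593255 pos [ 507.61 -288.3   206.85] F [ 0.09 -1.06 -3.71] jawyaw 0.1598 j6 -0.79 t 25.1
```

View pics/c6.png

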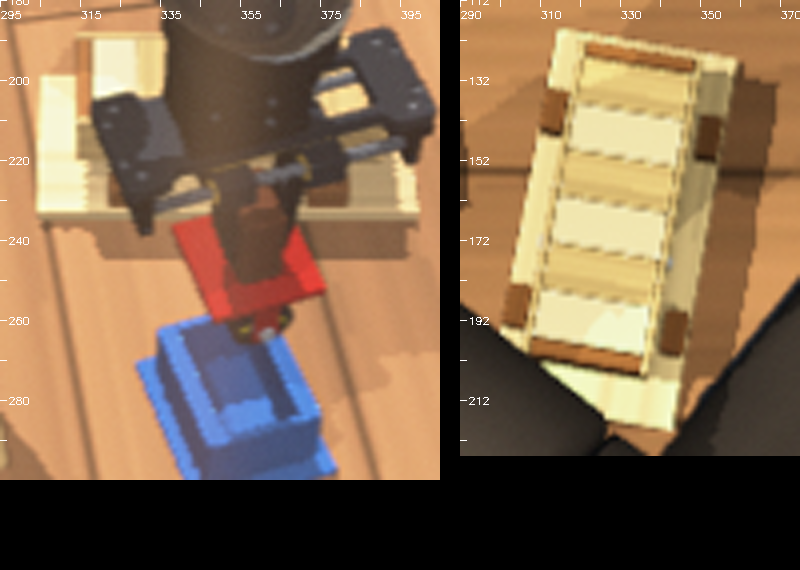

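The top view shows all six planks level with the walls, (345,125) to (322,200), and no steps. The roller hangs upright over the empty well as it did when lifted, so I lower it.

Call:
{"fn": "apply_moves", "kwargs": {"increments": [[1,10,-1,0,0],[1,15,-0.2,0,0],[1,15,0,0,0],[1,15,0,0,0],[1,0,0,0,0],[1,0,0,0,0]]}}

```text
t: 25.7
eef_pos: [507.8, -290.4, 151.6]
tcp_rot: [2.425, 1.57, 2.585]
ft_force: [0.3, -0.1, -2.7]
opening: 0.293
```

```bash
python3 -c "
from go import *
goto([507.7,-289.5,96],0.16)"
```

```text
x-axis [-0.  0. -1.] z-axis [ 0.987  0.159 -0.   ] shift in tool axes [55.6  0.8  0.1] turn deg -0.017753121655485617 pos [ 507.8  -290.35  151.61] F [ 0.29 -0.13 -2.72] jawyaw 0.1597 j6 -0.79 t 25.7
```

Call:
{"fn": "apply_moves", "kwargs": {"increments": [[1,8,0.5,0,0],[1,8,0,0,0],[1,8,0,0,0],[1,8,0,0,0],[1,0,0,0,0]]}}

```text
t: 26.2
eef_pos: [507.1, -289.9, 118.4]
tcp_rot: [2.386, 1.569, 2.545]
ft_force: [0.8, -0.4, -2.9]
opening: 0.294
```

Call:
{"fn": "apply_moves", "kwargs": {"increments": [[1,6,0,0,0],[1,6,0,0,0],[1,6,0,0,0],[1,3,0,0,0],[1,0,0,0,0]]}}

```text
t: 26.7
eef_pos: [507.4, -290.1, 98.2]
tcp_rot: [2.459, 1.57, 2.618]
ft_force: [-0.4, 0.9, -2.9]
opening: 0.295
```

```bash
python3 -c "
from go import *
goto([507.7,-289.5,93],0.16)"
```

```text
x-axis [-0.001  0.    -1.   ] z-axis [ 0.987  0.159 -0.001] shift in tool axes [5.2 0.6 0.4] turn deg -0.04350081674449112 pos [ 507.45 -290.13   98.22] F [-0.44  0.9  -2.86] jawyaw 0.1592 j6 -0.79 t 26.7
```

Call:
{"fn": "apply_moves", "kwargs": {"increments": [[1,2,0,0,0],[1,2,0,0,0],[1,0,0,0,0]]}}

```text
t: 27.0
eef_pos: [507.5, -290.2, 94.6]
tcp_rot: [3.071, 1.571, -3.053]
ft_force: [-0.1, 0.8, -3.6]
opening: 0.295
```

Call:
{"fn": "apply_moves", "kwargs": {"increments": [[1,0.8,0,0,0],[1,0,0,0,0],[1,0,0,0,0]]}}

```text
t: 27.3
eef_pos: [507.6, -290.2, 94.0]
tcp_rot: [-1.41, 1.571, -1.25]
ft_force: [-0.8, -1.0, -3.4]
opening: 0.293
```

Call:
{"fn": "apply_moves", "kwargs": {"increments": [[1,0.8,0,0,0],[1,0.7,0,0,0],[1,0,0,0,0]]}}

```text
t: 27.6
eef_pos: [507.6, -290.3, 92.6]
tcp_rot: [-1.052, 1.57, -0.892]
ft_force: [-1.2, -0.4, -0.7]
opening: 0.292
```

Call:
{"fn": "apply_moves", "kwargs": {"increments": [[1,0.2,0,0,0],[0.8,0,0,0,0],[0.6,0,0,0,0],[0.4,0,0,0,0],[0.2,0,0,0,0],[0,0,0,0,0],[0,0,0,0,0],[0,0,0,0,0],[0,0,0,0,0],[0,0,0,0,0]]}}

```text
t: 28.6
eef_pos: [507.6, -290.2, 92.2]
tcp_rot: [-1.774, 1.571, -1.615]
ft_force: [0.6, 0.4, 0.5]
opening: 0.91
```

Call:
{"fn": "apply_moves", "kwargs": {"increments": [[0,0,0,0,0],[0,0,0,0,0],[0,0,0,0,0],[0,-3,0,0,0],[0,-10,0,0,0],[0,-15,0,0,0],[0,-20,0,0,0],[0,-20,0,0,0],[0,-20,0,0,0],[0,-20,0,0,0]]}}

```text
t: 29.6
eef_pos: [507.6, -290.1, 202.0]
tcp_rot: [-0.849, 1.57, -0.69]
ft_force: [-0.1, 0.2, 0.8]
opening: 0.996
```

```bash
python3 - <<'E'
from h import *
from cell import imaging
from go import *
s=imaging.read_camera('side');goto([507,-289,200])
im=np.zeros((600,800,3),np.uint8)
im[:480,:480]=crop(s,315,230,80,80,6)
cv2.imwrite('pics/c7.png',im[:480,:480])
E
```

```text
x-axis [ 0.004 -0.003 -1.   ] z-axis [0.987 0.159 0.004] shift in tool axes [ 5.1  2.  -1.2] turn deg None pos [ 508.5  -290.8   205.13] F [0.64 0.27 3.02] jawyaw 0.1594 j6 -0.79 t 29.65
```

View pics/c7.png

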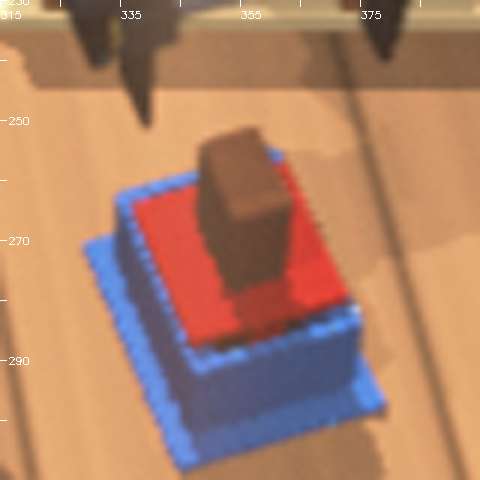

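The roller sits upright in its stand, plate at (352,272) as at the start, and the fingers at (340,250) are clear. Handing in.

```bash
python3 -c "
from cell import env
print(env.job_done())"
```

```text
the job is handed in; nothing more can be done
None
```

I took the large red roller from the blue stand and rolled it along the fuselage from plank 1 to plank 6. I then rolled it back over planks 6 to 3, set it back in its stand, and handed the job in at about 30 s. The hand-in gave no verdict.

**Pressing:** The push on the planks read about 7.5–12 N, except for one low spot of about 5 N near mid-length on the way back. I read the force only between moves, so short peaks in between would not show. The highest reading was far below the 25 N limit.

**Final checks:**
- The last top view showed all six planks level with the walls and end blocks.
- The last side view showed the roller upright in the stand, released, its plate on the walls and the gripper clear above it. It was set down at the same tool height it was picked up from (92.6 mm) and within 1 mm sideways.
- I did not re-measure the bystanders; nothing pointed to contact with them.

**One disagreement:** The measured height along the fuselage came out slightly humped, about 1 mm higher in the middle, instead of an even slope. The return pass agreed with the first pass wherever it went over the same planks. I did not find the cause, and went by force instead of height.

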